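Park the bottom-bracket shell at the top of the sloped gutter

ROBOT

A 6-joint arm with a two-finger parallel gripper is mounted at the origin on a cart in front of the work surface, level with it; the furniture and walls round the work are solid. World frame = base frame: x ahead of the robot, y to its left, z up, the work surface at z = 0. Lengths are in m, angles in degrees, forces in N, time in s.
With the tool pointing down it reaches from about 0.25 to 0.725 m from the base axis. Payload 9.7 kg.
Tool frame: the origin (TCP) lies midway between the tips of the shut fingers; the grasp point (between the pads) lies bot.grasp_offset behind it (bot.grasp_offset is the distance from the TCP to the grasp point, in m); x points along the fingers, y is the direction in which the jaws open and shut, and the axes are right-handed (so a half turn about x gives the same grasp; the last joint's range is limited). The gripper opens to 85 mm and grips with 20 to 120 N. Pads are 22 mm wide; open, the fingers measure 114 mm over their backs; the gripper's body (76 mm by 85 mm) begins 54 mm behind the grasp point. The pads swing forward as they close: fully open they stand 13 mm farther back than shut.
Start: joints at [-74.026, 4.979, 10.078, 95.1, 0, 90], TCP at [0.151, -0.529, 0.231] pointing down, gripper open.
Joint ranges: [-179.16, 179.16], [-48.56, 103.87], [-65.8, 70.77], [-126.05, 130.52], [-82.76, 87.17], [-180, 180]. Speed limits (degrees/s): [127.2, 127.2, 147.25, 180, 180, 180].

INTERFACE

Orientations are given as [roll, pitch, yaw] about the fixed x, y, z axes, in that order (R = Rz(yaw) Ry(pitch) Rx(roll)).
In Python, from workcell import status, camera, bot gives the robot as it stands.
- The arm moves only by the shell command python3 -m jog 'ROWS' [OPENING] [FORCE]. ROWS is text: rows parted by semicolons, each of 4 numbers parted by spaces: the shift along the tool's x, y, z in mm, then the turn about the tool's x in degrees. A call has exactly 8 rows; each row is the pose to reach, as a shift and turn from the pose commanded when the call began, along the tool's axes at that moment; what a row does not reach only later rows make up. A row lasts 1/8 s, in which the tool goes at most 62.5 mm and 10.7 degrees, less where a joint would pass 70% of its speed; a pose out of reach is approached as far as the arm can. A call with a gripper value outside its range is refused whole. OPENING is the opening, from 0 (shut) to 1 (fully open), set as the call begins (- or left out, the last holds). The fingers move at their own pace and stop on an object; FORCE is the grip in N (left out, the last holds). Time passes only in rows, so rows that repeat a pose let the fingers close, or fill a call up. It gives the time, the measured TCP pose, the force and the opening at its end, in the units of the state.
- status.get_obs(): the state, without advancing time (a new reading comes with each control period).
- camera(name): name is "side" or "top"; returns a dict with "color" (384x512x3 uint8, red, green, blue), "vfov" (degrees; the focal length in pixels is half the picture's height over the tangent of half this angle, whatever the lens; pixels are square), "cx", "cy" (the principal point, pixels), "rvec" (rotation vector, rad) and "tvec" (3), from world to camera coordinates, as OpenCV has them. Camera axes: x right, y down, z forward; pixel columns grow to the right and rows downward; lengths in m; the calibration is good to about 2 mm. A picture is of the moment at which its call begins. There is no depth.
- bot.job_done(): hands the job in, once; it reports no verdict.
The state is a dict: "time": time; "q": joint angles; "qd": joint speeds; "joint_efforts": joint torques, N m; "ee_pos": TCP position; "tcp_rot": TCP orientation; "wrist_force": force on the tool from outside, world axes, zero at the start; "torque": the same for the moment, N m; "opening": finger opening in m.
Only numpy, scipy, OpenCV 4.12 (cv2) and the standard library are available. Lean on these libraries where they do the work, as an engineer would, in place of code of your own. Each camera call takes 0.05 s, during which the arm holds its last target. There are 200 camera calls.

TASK

Push the steel tube (a bottom-bracket shell) up the sloped gutter with a fingertip until it drops into the seat against the stop at the top, so it cannot roll back; it is pushed along the gutter floor, never lifted. Then push the swinging keeper arm fully across the gutter behind the tube, and finish clear with the tube still in its seat. Leave the other things on the bench where they are.

Things in the scene. Friction and masses are not known exactly. Their poses are not given: they have to be found in the camera images.
- gutter: Fixed sloped gutter on a 235 x 136 mm plywood base. Origin on the bench below the channel; x points uphill along it, y to its left, z up. Channel 78 mm wide inside, open above, side walls only 10 mm above the floor, 3 mm thick. Floor surface (m, this frame): z = 0.032 + 0.1405 x, from the low lip (8 mm high) at x = -0.081 up to the seat's edge at x = 0.055.
- seat (a point): Where the tube's centre lies when seated against the stop: x = 0.069, y = 0, z = 0.0565 in the gutter frame. At x = 0.055 the sloped floor ends and drops 4 mm into the level seat (floor z = 0.0355), which ends at x = 0.090 at an upright steel stop plate, top z = 0.070.
- shell: Loose plain steel tube (bottom-bracket shell), 42 mm outside diameter, 73 mm long, about 0.16 kg, lying across the gutter; starts at the low end against the lip (centre about x = -0.068, z = 0.044 in the gutter frame). Origin at its centre; its own y axis is the tube's axis. Let go on the slope, it rolls back down.
- keeper (a joint): Flat steel arm, 100 mm long, 8 mm thick, on an upright pivot at the gutter's right; stays where left (0.03 N m). Radians: 0 = pointing downhill outside the right wall; negative = swung outward; growing (clockwise from above) = swinging in over the walls; 1.57 = fully across behind the seated tube, at its catch pin (end stop). Starts between -0.4 and -0.05.
- keeper_pivot (a point): The keeper's pivot axis, at mid-height of the arm: 58 mm above the bench, at x = 0.0405, y = -0.054 in the gutter frame; the pivot head on top reaches 68 mm above the bench. The arm spans heights 52 to 64 mm, above the side walls.
- keeper_push (a point): Middle of the keeper arm's section (58 mm above the bench), 70 mm from the pivot towards its free end; moves with the arm.
- grease_tub: Bystander: round grease tub with lid, 64 mm across, 51 mm high, upleft, beyond the gutter. Origin at the centre of its underside.
- chain_tool: Bystander: small black chain rivet tool with a T handle, 50 x 95 x 29 mm, lying off the gutter's high end. Origin at the centre of its underside.
- tape_black: Bystander: roll of black tape, 64 mm across, 18 mm high, lying on the robot's side of the gutter. Origin at the centre of its underside.
- sprocket: Bystander: toothed steel sprocket, 76 mm across, 8 mm high, lying by the near corner of the gutter's high end. Origin at the centre of its underside.
There are look-alikes about, which are no part of the job. Leave any green, pink or purple look-alike of the shell alone.

How it is judged:
By the outcome, as a careful person would: the job done as asked, in the order asked, and still so for the second after the job is handed in, with the robot touching nothing.
It also fails if it takes over 45 s, if anything falls off the work surface, if the arm or the gripper's body presses on something with over 40 N, if the wrist force passes 120 N, or if a joint passes its speed limit or range.

## Working session

There is one attempt and no reset: what is moved stays moved. The work goes in short steps, Python scripts to look and compute and a shell command to move; the robot and the scene stay as the last step left them, time stands still between calls to the robot, and variables do not carry over. Pictures are saved under pics/ and viewed, about 8 in all and at most 12, crops included, and the job is handed in when it is done.

```bash
mkdir -p pics; ls; cat > h.py <<'E'
import numpy as np, cv2
from workcell import status, camera, bot
def snap(n,f):
    c=camera(n); cv2.imwrite('pics/'+f,cv2.cvtColor(c['color'],cv2.COLOR_RGB2BGR)); return c
def K(c):
    h,w=c['color'].shape[:2]; f=h/2/np.tan(np.radians(c['vfov'])/2)
    return np.array([[f,0,c['cx']],[0,f,c['cy']],[0,0,1]])
def RT(c): return cv2.Rodrigues(np.array(c['rvec'],float))[0],np.array(c['tvec'],float).ravel()
def unproj(c,u,v,z):
    R,t=RT(c); d=R.T@np.linalg.inv(K(c))@np.array([u,v,1.]); o=-R.T@t
    return o+d*(z-o[2])/d[2]
def proj(c,P):
    R,t=RT(c); p=(R@np.atleast_2d(P).T).T+t; p=(K(c)@p.T).T; return p[:,:2]/p[:,2:]
E
python3 - <<'E'
from h import *
import pickle
for n in('top','side'):
    c=snap(n,n+'0.png'); pickle.dump(c,open(n+'0.pkl','wb'))
    R,t=RT(c); print(n,-R.T@t,c['vfov'],c['cx'],c['cy'],{k:v for k,v in c.items() if k not in('color',)})
o=status.get_obs(); print(o, bot.grasp_offset)
E
```

```text
pics
top [ 0.36864633 -0.12474068  1.15315658] 42.92837420119763 247.50442334359659 190.4696352844478 {'vfov': 42.92837420119763, 'cx': 247.50442334359659, 'cy': 190.4696352844478, 'rvec': array([ 2.10126482, -2.11322035,  0.22826906]), 'tvec': array([-0.12172861,  0.60795217,  1.04728542])}
side [ 0.13419894 -0.23406329  1.02530468] 45.138187510050194 252.5374650179142 182.97229576650747 {'vfov': 45.138187510050194, 'cx': 252.5374650179142, 'cy': 182.97229576650747, 'rvec': array([ 2.1033316 , -1.74240612,  0.44707091]), 'tvec': array([-0.26202488,  0.56327317,  0.85913385])}
{'time': 0.1, 'q': array([-7.40265823e+01,  5.00793733e+00,  1.00388988e+01,  9.50994618e+01,
        3.17912475e-04,  9.00004568e+01]), 'qd': array([-0.09734533, -0.0960032 ,  0.15922208,  0.04332212, -0.03721312,
       -0.03425558]), 'joint_efforts': array([ 6.09710933e-04, -5.21562803e+01,  4.65652907e+01,  1.61680032e-02,
       -2.02528128e-05, -1.17851141e-05]), 'ee_pos': array([ 0.15130018, -0.52856611,  0.23065322]), 'tcp_rot': array([-90.26545304,  89.93149895, 105.70750771]), 'wrist_force': array([ 0.16445163, -0.3832718 , -0.30763497]), 'torque': array([ 0.01165438, -0.02626961, -0.00211497]), 'opening': 0.08548829120256267} 0.0187
```

View pics/top0.png

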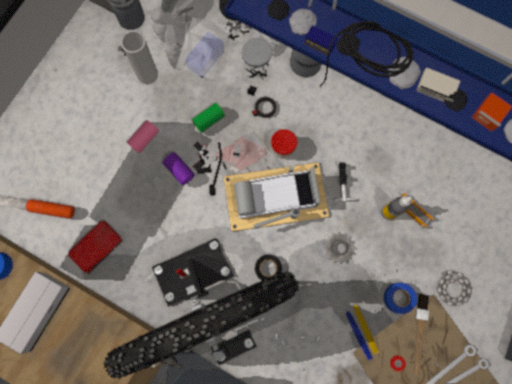

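View pics/side0.png

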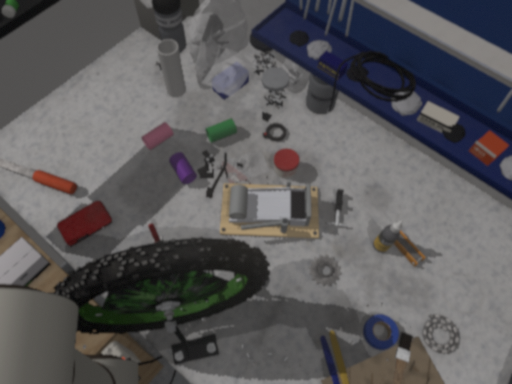

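```bash
python3 - <<'E'
from h import *
import pickle
c=pickle.load(open('top0.pkl','rb')); s=pickle.load(open('side0.pkl','rb'))
for p in [(0,0),(511,0),(0,383),(511,383),(277,196),(247,198),(200,330)]: print(p,unproj(c,*p,0.0).round(3))
print('base',proj(c,[[0,0,0],[.15,-.53,.23]]),proj(s,[[0,0,0],[.15,-.53,.23]]))
def crop(c,x,y,w,h,k,f):
    i=c['color'][y:y+h,x:x+w,::-1]; cv2.imwrite(f,cv2.resize(i,None,fx=k,fy=k,interpolation=cv2.INTER_CUBIC))
a=c['color'][150:240,210:360,::-1];b=s['color'][170:250,205:355,::-1]
o=cv2.resize(np.vstack([a,b[:,:150]]),None,fx=5,fy=5,interpolation=cv2.INTER_CUBIC)
o=cv2.resize(o,None,fx=.7,fy=.7,interpolation=cv2.INTER_AREA) if 0 else o
a5=cv2.resize(a,None,fx=5.2,fy=5.2,interpolation=cv2.INTER_CUBIC)
cv2.imwrite('pics/crop1.png',a5); 
E
```

```text
(0, 0) [1.141 0.527 0.   ]
(511, 0) [ 1.133 -0.824  0.   ]
(0, 383) [0.186 0.428 0.   ]
(511, 383) [ 0.18  -0.709  0.   ]
(277, 196) [ 0.608 -0.196  0.   ]
(247, 198) [ 0.603 -0.124  0.   ]
(200, 330) [ 0.297 -0.015  0.   ]
base [[190.74631493 473.9380339 ]
 [480.09086874 424.15309333]] [[111.64781438 485.8418511 ]
 [447.25889792 461.58271188]]
```

View pics/crop1.png

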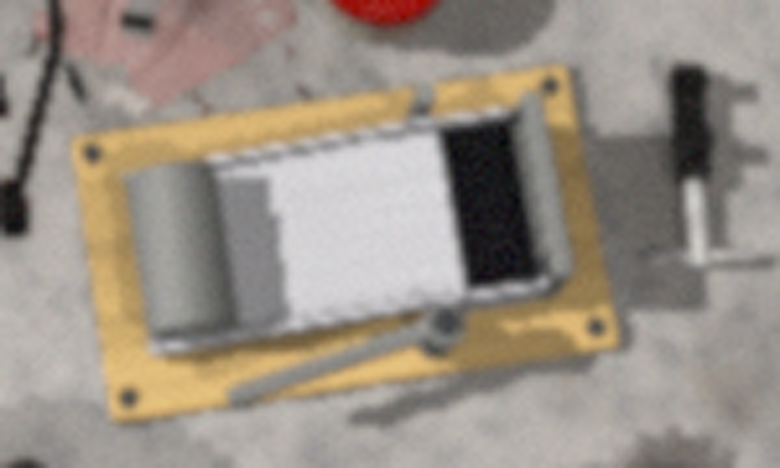

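```bash
cat > fit.py <<'E'
from h import *
import pickle
from scipy.optimize import least_squares
c=pickle.load(open('top0.pkl','rb')); s=pickle.load(open('side0.pkl','rb'))
def tri(a,b):
    Ps=[K(q)@np.c_[RT(q)[0],RT(q)[1]] for q in(c,s)]
    X=cv2.triangulatePoints(Ps[0],Ps[1],np.array(a,float),np.array(b,float)).ravel(); return X[:3]/X[3]
for a,b in [((297,285),(268,265)),((108,365),(60,295)),((284,137),(287,155)),((323,165),(319,186)),((328,214),(318,237)),((277,273),(253,243)),((211,213),(0,0))][:6]:
    print(a,tri(a,b).round(3))
g=np.array([[.0405,-.054,.068],[.055,.039,.0397],[.055,-.039,.0397],[.091,.039,.07],[.091,-.039,.07]])
px=np.array([[442,325],[441,130],[466,292],[526,98],[563,275]])/5.2+[210,150]
G=lambda p,P:np.c_[p[0]+np.cos(p[2])*P[:,0]-np.sin(p[2])*P[:,1],p[1]+np.sin(p[2])*P[:,0]+np.cos(p[2])*P[:,1],P[:,2]]
r=least_squares(lambda p:(proj(c,G(p,g))-px).ravel(),[.6,-.18,-1.4])
print(r.x,np.degrees(r.x[2]),r.fun.reshape(-1,2).round(2))
bc=np.array([[72,138],[570,66],[622,348],[112,420]])/5.2+[210,150]
for z in(0,.008,.012):
    b=np.array([unproj(c,*q,z) for q in bc]); p=r.x; R=np.array([[np.cos(p[2]),np.sin(p[2])],[-np.sin(p[2]),np.cos(p[2])]])
    print(z,[np.linalg.norm(b[i]-b[(i+1)%4]).round(4) for i in range(4)],((b[:,:2]-p[:2])@R.T).round(4).tolist())
k=unproj(c,*(np.array([237,395])/5.2+[210,150]),.06);q=(k[:2]-r.x[:2])@R.T;print('keeper tip',q,np.arctan2(q[1]+.054,-(q[0]-.0405)))
E
python3 fit.py
```

```text
(297, 285) [ 0.391 -0.216  0.246]
(108, 365) [0.263 0.103 0.296]
(284, 137) [ 0.736 -0.212  0.064]
(323, 165) [ 0.668 -0.301  0.059]
(328, 214) [ 0.563 -0.318  0.002]
(277, 273) [ 0.413 -0.182  0.28 ]
[ 0.60482025 -0.18675519 -1.44301951] -82.67892770435105 [[ 0.84 -0.47]
 [-0.12 -0.38]
 [ 0.24  0.82]
 [ 0.3   0.49]
 [-1.26 -0.43]]
0 [np.float64(0.2367), np.float64(0.1357), np.float64(0.2364), np.float64(0.1341)] [[-0.1113, 0.0667], [0.1253, 0.0701], [0.1269, -0.0656], [-0.1095, -0.0675]]
0.008 [np.float64(0.235), np.float64(0.1348), np.float64(0.2348), np.float64(0.1332)] [[-0.1112, 0.0646], [0.1238, 0.068], [0.1254, -0.0668], [-0.1094, -0.0686]]
0.012 [np.float64(0.2342), np.float64(0.1343), np.float64(0.234), np.float64(0.1327)] [[-0.1111, 0.0636], [0.1231, 0.067], [0.1246, -0.0673], [-0.1093, -0.0691]]
keeper tip [-0.05345174 -0.0721312 ] -0.19064054954715645
```

View pics/wheel.png

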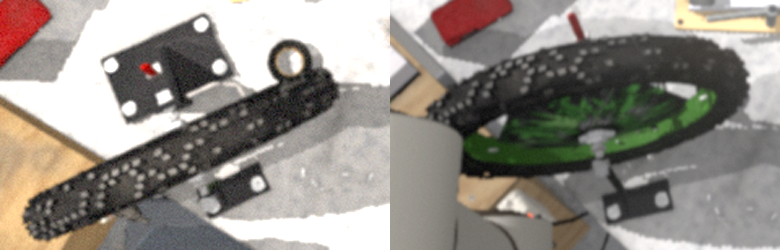

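```bash
python3 -m jog '-30 0 0 4;-60 0 0 8;-100 0 0 8;-150 0 0 8;-150 0 0 8;-150 0 0 8;-150 0 0 8;-150 0 0 8' 0 30; python3 -c "
from workcell import status
print(status.get_obs()['q'].round(2).tolist())"
python3 -m jog '0 0 -50 0;0 0 -100 0;0 0 -150 0;0 0 -200 0;0 0 -250 0;0 0 -250 0;0 0 -250 0;0 0 -250 0'; python3 -c "
from workcell import status
print(status.get_obs()['q'].round(2).tolist())"
```

```text
time: 1.1
ee_pos: [0.1513, -0.5285, 0.3803]
tcp_rot: [-81.9, 89.9, 106.0]
wrist_force: [0.3, -0.3, -0.2]
opening: -0.0001
[-74.03, 12.18, 35.55, 113.48, -0.0, 98.0]
time: 2.1
ee_pos: [0.3978, -0.4943, 0.3819]
tcp_rot: [108.1, 90.0, -64.0]
wrist_force: [0.4, 0.3, 0.5]
opening: -0.0003
[-51.17, 27.74, 56.26, 118.48, -0.01, 120.93]
```

```bash
python3 -m jog '0 50 0 0;0 100 0 0;0 50 0 0;0 0 0 0;50 0 0 0;100 0 0 0;150 0 0 0;150 0 0 0'; python3 - <<'E'
from h import *
o=status.get_obs(); 
D=[([.15130,-.52857,.23065],5.008,10.039),([.1513,-.5285,.3803],12.18,35.55),([.3978,-.4943,.3819],27.74,56.26),(o['ee_pos'],o['q'][1],o['q'][2])]
A=[];y=[]
for p,a,b in D:
    a=np.radians(a);f=a-np.radians(b)
    A+=[[np.sin(a),np.cos(a),np.cos(f),np.sin(f),1,0],[np.cos(a),-np.sin(a),-np.sin(f),np.cos(f),0,1]]; y+=[np.hypot(p[0],p[1]),p[2]]
x,res,rk,sv=np.linalg.lstsq(np.array(A),np.array(y),rcond=None); print(x.round(3),res,sv.round(3)); print(o['q'].round(2),o['ee_pos'])
c=snap('side','s2.png');t=snap('top','t2.png')
cv2.imwrite('pics/both2.png',np.hstack([cv2.resize(cv2.imread('pics/s2.png'),(400,300)),cv2.resize(cv2.imread('pics/t2.png'),(400,300))]))
E
```

```text
time: 3.1
ee_pos: [0.3964, -0.4925, 0.2274]
tcp_rot: [-58.6, 89.6, 129.3]
wrist_force: [0.3, 0.3, 1.4]
opening: -0.0001
[ 0.416  0.001  0.516  0.029  0.    -0.258] [3.74960337e-06] [3.437 3.437 0.417 0.417 0.106 0.106]
[-51.17  17.22  23.8   97.04  -0.   120.94] [ 0.39641896 -0.49249947  0.2273552 ]
```

View pics/both2.png

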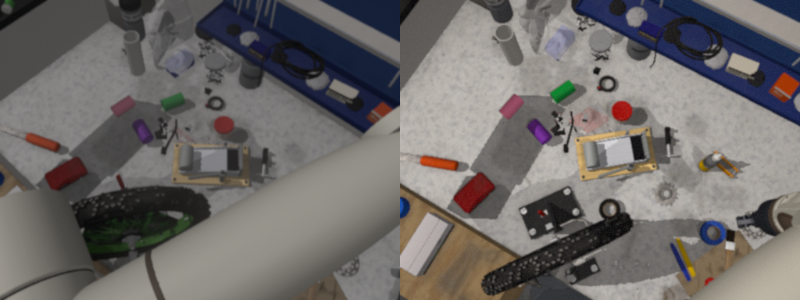

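```bash
python3 - <<'E'
from h import *
import pickle
s=pickle.load(open('side0.pkl','rb')); R,t=RT(s); o=-R.T@t
az=np.radians(-51.17); n=np.array([-np.sin(az),np.cos(az),0]); e=np.array([np.cos(az),np.sin(az),0])
im=cv2.imread('pics/s2.png')
for u in (250,300,350,400,450,500):
    col=im[:,u].astype(int).mean(1); sat=np.ptp(im[:,u].astype(int),axis=1)
    g=(abs(np.gradient(cv2.GaussianBlur(col.astype(np.float32).reshape(-1,1),(1,5),0).ravel()))>6)
    print(u,np.where(g)[0][np.where(g)[0]>120].tolist())
for u,v in [(300,317),(384,272),(450,240)]:
    d=R.T@np.linalg.inv(K(s))@np.array([u,v,1.]); P=o+d*(-(n@o)/(n@d)); print(u,v,'r',(e@P).round(3),'z',P[2].round(3))
E
```

```text
250 [184, 185, 193, 194, 195, 228, 229, 230, 233, 234, 244, 245, 246, 247, 248, 249, 286, 287, 288, 289, 290]
300 [161, 162, 181, 182, 183, 184, 188, 189, 190, 191, 192, 217, 218, 219, 228, 229, 239, 240, 241, 242]
350 [195, 196, 197, 199, 200, 201, 206, 207, 208, 211, 226, 230]
400 [127, 128, 129, 130, 131, 138]
450 [123, 124, 125, 126, 127, 132, 133, 159, 160, 161, 162, 163, 343, 344, 352, 353, 354, 355]
500 [137, 138, 139, 140, 141, 142, 143, 144, 145, 168, 169, 295, 296, 297, 342, 343, 351, 352]
300 317 r 0.327 z 0.72
384 272 r 0.396 z 0.711
450 240 r 0.467 z 0.687
```

View pics/s2.png

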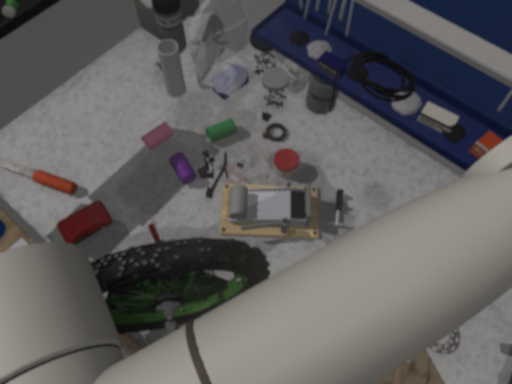

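```bash
python3 -m jog '0 -30 -45 0;0 -70 -90 0;0 -110 -135 0;0 -165 -180 0;0 -210 -195 0;0 -255 -208 0;0 -300 -222 0;0 -340 -235 0'; python3 -m jog '0 -40 -12 0;0 -54 -14 0;30 -54 -14 0;80 -54 -14 0;80 -54 -14 0;80 -54 -14 0;80 -54 -14 0;80 -54 -14 0'
python3 - <<'E'
from h import *
import pickle
c=snap('top','t3.png'); pickle.dump(c,open('t3.pkl','wb'))
i=c['color'][130:250,185:345,::-1]; cv2.imwrite('pics/c3.png',cv2.resize(i,None,fx=4.8,fy=4.8,interpolation=cv2.INTER_CUBIC))
o=status.get_obs();p=o['ee_pos'];q=p[:2]-[.6048,-.1868];a=np.radians(-82.3);print(p,'gutter',q@[np.cos(a),np.sin(a)],q@[-np.sin(a),np.cos(a)],o['q'].round(1))
print((proj(c,p)-[185,130])*4.8)
E
```

```text
time: 4.2
ee_pos: [0.5862, -0.1237, 0.2361]
tcp_rot: [160.6, 89.6, -11.4]
wrist_force: [0.2, 0.1, -0.4]
opening: 0.0002
time: 5.2
ee_pos: [0.5917, -0.0696, 0.1531]
tcp_rot: [164.7, 89.9, -7.4]
wrist_force: [-1.0, 0.1, -0.3]
opening: -0.0004
[ 0.59142982 -0.06948691  0.1525799 ] gutter -0.11804671728279469 0.002468705672905213 [ -6.7  10.2   7.2  86.9   0.  165.3]
[[172.72173435 283.81016773]]
```

View pics/c3.png

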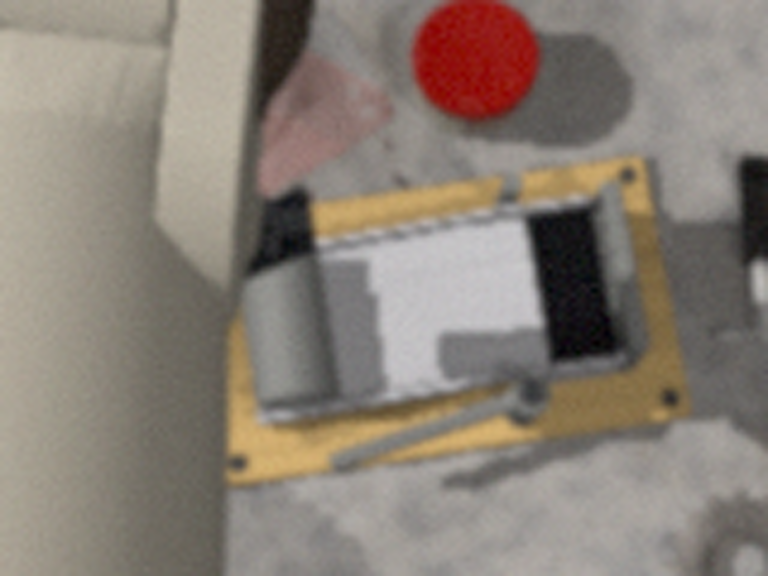

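```bash
python3 -m jog '40 0 2 0;80 0 2 0;100 0 2 0;108 0 2 0;110 0 2 0;110 0 2 0;110 0 2 0;110 0 2 0'
python3 -m jog '0 4 0 0;0 8 0 0;0 12 0 0;-1 16 0 0;-1 20 0 0;-2 24 0 0;-2 27 0 0;-2 30 0 0'
```

```text
time: 6.25
ee_pos: [0.5892, -0.0697, 0.0419]
tcp_rot: [164.8, 89.9, -7.2]
wrist_force: [-0.8, 0.5, -0.8]
opening: 0.0001
time: 7.25
ee_pos: [0.5938, -0.0966, 0.047]
tcp_rot: [-128.9, 89.6, 59.2]
wrist_force: [-11.8, 22.2, 32.0]
opening: 0.0001
```

```bash
python3 - <<'E'
from h import *
c=snap('top','t4.png'); s=snap('side','s4.png')
a=cv2.resize(c['color'][150:240,200:350,::-1],(780,300) and (500,300),interpolation=cv2.INTER_CUBIC); b=cv2.resize(s['color'][150:270,180:380,::-1],(500,300),interpolation=cv2.INTER_CUBIC)
cv2.imwrite('pics/c4.png',np.vstack([a,b]))
o=status.get_obs();p=o['ee_pos'];print(o['wrist_force'],p); print((proj(c,p)-[200,150])*3.333,(proj(s,p)-[180,150])*2.5+[0,300])
E
```

```text
[-10.75509056  17.6394038   27.71970516] [ 0.59378811 -0.09677118  0.04729193]
[[117.49409281 159.82792061]] [[120.63208989 428.49810047]]
```

View pics/c4.png

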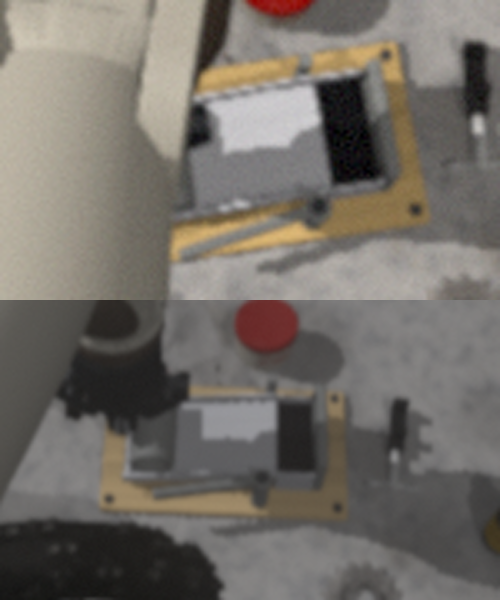

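```bash
python3 -m jog '0 -15 0 0;0 -30 0 0;0 -30 0 0;5 -30 0 0;10 -30 0 0;10 -30 0 0;10 -30 0 0;10 -30 0 0'
python3 -m jog '0 3 0 0;0 6 0 0;0 9 0 0;0 12 0 0;0 14 0 0;0 16 0 0;0 18 0 0;0 20 0 0'
```

```text
time: 8.35
ee_pos: [0.589, -0.0698, 0.0335]
tcp_rot: [165.1, 90.0, -6.9]
wrist_force: [-0.8, 0.3, 0.5]
opening: 0.0003
time: 9.35
ee_pos: [0.5917, -0.0894, 0.0334]
tcp_rot: [-138.9, 90.0, 49.1]
wrist_force: [-0.9, 1.8, 0.8]
opening: 0.0002
```

```bash
python3 -m jog '-0.5 3 0 0;-1 6 0 0;-1 9 0 0;-1.5 12 0 0;-2 15 0 0;-2.5 18 0 0;-3 21 0 0;-3.5 24 0 0'
python3 - <<'E'
from h import *
s=snap('side','s5.png')
b=cv2.resize(s['color'][160:260,190:350,::-1],(800,500),interpolation=cv2.INTER_CUBIC)
cv2.imwrite('pics/c5.png',b)
o=status.get_obs();p=o['ee_pos'];print(o['wrist_force'],p); print((proj(s,p)-[190,160])*5)
E
```

```text
time: 10.35
ee_pos: [0.5951, -0.1134, 0.0369]
tcp_rot: [-162.4, 90.0, 25.6]
wrist_force: [0.3, 1.1, 0.7]
opening: 0.0001
[-0.481179   -0.04873095  0.51018168] [ 0.59510569 -0.11375623  0.03688694]
[[227.75441673 220.21740284]]
```

View pics/c5.png

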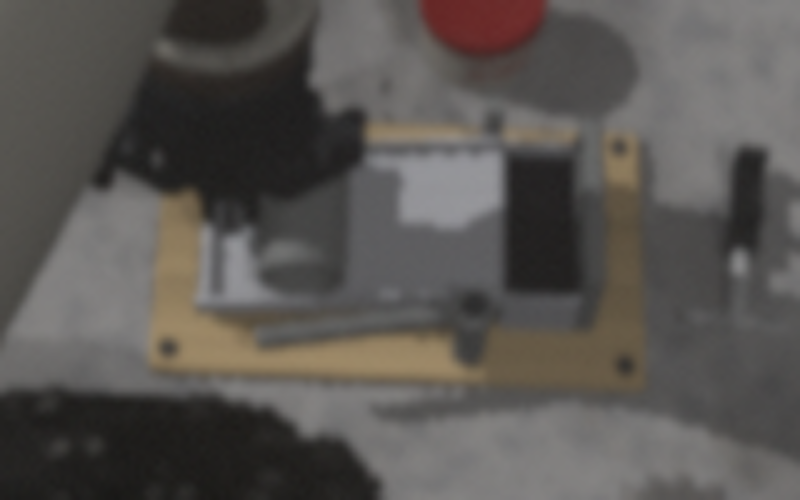

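```bash
python3 -m jog '-0.5 5 0 0;-1.5 11 0 0;-2.5 17 0 0;-3 23 0 0;-4 29 0 0;-5 35 0 0;-6 41 0 0;-6.5 46 0 0'
python3 -m jog '-0.5 5 0 0;-1.5 11 0 0;-2.5 17 0 0;-3 23 0 0;-4 29 0 0;-5 34 0 0;-5.5 39 0 0;-6 44 0 0'
python3 -m jog '-0.5 3 0 0;-1 6 0 0;-1.5 9 0 0;-1.5 12 0 0;-1.5 15 0 0;-1.5 18 0 0;-1.5 18 0 0;-1.5 18 0 0'
python3 - <<'E'
from h import *
s=snap('side','s6.png')
b=cv2.resize(s['color'][160:260,190:350,::-1],(800,500),interpolation=cv2.INTER_CUBIC)
cv2.imwrite('pics/c6.png',b)
o=status.get_obs();p=o['ee_pos'];q=p[:2]-[.6048,-.1868];print(o['wrist_force'],p,q@[.134,-.991],q@[.991,.134])
E
```

```text
time: 11.4
ee_pos: [0.6015, -0.1591, 0.0434]
tcp_rot: [175.4, 90.0, 3.4]
wrist_force: [-0.5, 2.0, 0.6]
opening: 0.0
time: 12.4
ee_pos: [0.6075, -0.2027, 0.0493]
tcp_rot: [77.5, 90.0, -94.5]
wrist_force: [-1.0, 1.1, 0.6]
opening: -0.0003
time: 13.4
ee_pos: [0.61, -0.2201, 0.0508]
tcp_rot: [-109.1, 90.0, 78.8]
wrist_force: [0.1, -0.3, -0.5]
opening: 0.0003
[ 0.71634842 -1.00172341 -0.27495369] [ 0.60998134 -0.22007794  0.05078593] 0.033672733023738056 0.0006754624016079491
```

View pics/c6.png

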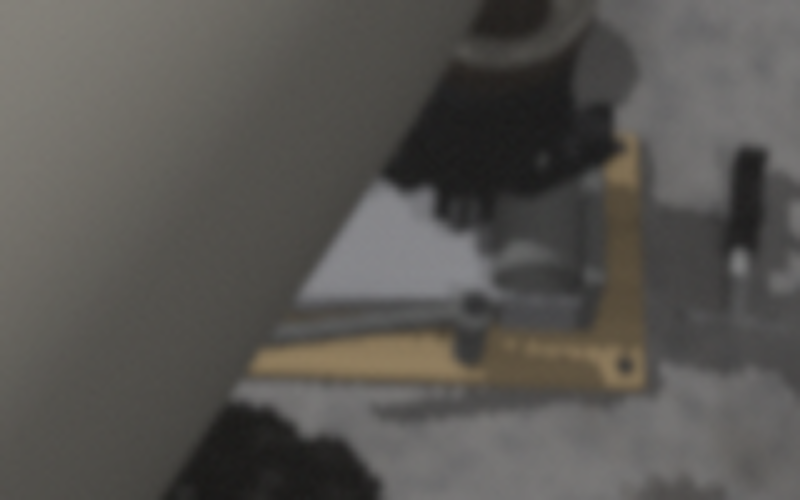

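```bash
python3 -m jog '0 -10 0 0;-5 -25 0 0;-35 -40 0 0;-70 -62 0 0;-75 -62 35 0;-75 -62 70 0;-75 -62 99 0;-75 -62 99 0'
python3 - <<'E'
from h import *
c=snap('top','t7.png');s=snap('side','s7.png')
a=cv2.resize(c['color'][150:240,210:360,::-1],(500,300),interpolation=cv2.INTER_CUBIC);b=cv2.resize(s['color'][160:256,190:350,::-1],(500,300),interpolation=cv2.INTER_CUBIC)
cv2.imwrite('pics/c7.png',np.vstack([a,b]))
o=status.get_obs();p=o['ee_pos'];q=p[:2]-[.6048,-.1868];print(o['wrist_force'],p,q@[.134,-.991],q@[.991,.134])
E
```

```text
time: 14.45
ee_pos: [0.5022, -0.1719, 0.1267]
tcp_rot: [156.9, 89.9, -15.2]
wrist_force: [0.2, 0.1, 0.2]
opening: -0.0003
[ 0.41045017  0.60277258 -0.11455629] [ 0.50377157 -0.17197419  0.12639853] -0.02823018264175012 -0.09813251656725618
```

View pics/c7.png

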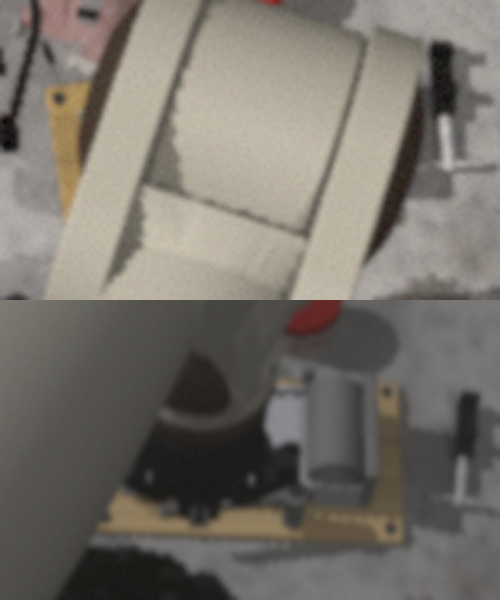

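```bash
python3 -m jog '30 0 0 0;55 0 0 0;68 0 0 0;73 0 0 0;73 0 -4 0;73 0 -8 0;73 0 -12 0;73 0 -16 0'
python3 -m jog '0 1 -5 0;0 2 -10 0;0 2 -15 0;0 1 -20 0;0 1 -25 0;0 1 -30 0;0 1 -35 0;0 2 -41 0'
```

```text
time: 15.55
ee_pos: [0.5197, -0.1703, 0.0531]
tcp_rot: [155.5, 90.0, -16.5]
wrist_force: [-0.1, 0.3, -0.8]
opening: 0.0002
time: 16.55
ee_pos: [0.5604, -0.1665, 0.0528]
tcp_rot: [-116.3, 90.0, 71.7]
wrist_force: [-0.7, -0.4, 0.4]
opening: -0.0004
```

```bash
python3 -m jog '0 2 -6 0;0 4 -12 0;0 6 -18 0;0 9 -23 0;0 12 -28 0;0 16 -33 0;0 20 -36 0;0 24 -39 0'
python3 -m jog '0 4 -3 0;0 8 -6 0;0 13 -8 0;0 17 -10 0;0 21 -12 0;0 25 -13 0;0 26 -13 0;0 27 -13 0'
```

```text
time: 17.55
ee_pos: [0.6022, -0.1852, 0.0528]
tcp_rot: [-40.5, 90.0, 147.4]
wrist_force: [0.7, 0.6, 0.4]
opening: 0.0002
time: 18.55
ee_pos: [0.6184, -0.2082, 0.0527]
tcp_rot: [-85.0, 89.8, 103.0]
wrist_force: [-3.3, 12.2, 2.1]
opening: 0.0001
```

```bash
python3 -m jog '0 -5 0 0;0 -15 0 0;-5 -30 0 0;-40 -40 0 0;-90 -40 0 0;-150 -40 0 0;-150 -40 0 0;-150 -40 0 0'
python3 -m jog '0 50 0 0;0 100 20 0;0 145 50 0;0 190 80 0;0 230 115 0;0 270 140 0;0 300 155 0;0 300 155 0'
python3 -m jog '0 40 20 0;0 70 50 0;0 70 50 0;0 70 50 0;0 70 50 0;0 70 50 0;0 70 50 0;0 70 50 0'
python3 - <<'E'
from h import *
c=snap('top','t8.png');s=snap('side','s8.png')
a=cv2.resize(c['color'][150:240,210:360,::-1],(500,300),interpolation=cv2.INTER_CUBIC);b=cv2.resize(s['color'][160:256,190:350,::-1],(500,300),interpolation=cv2.INTER_CUBIC)
cv2.imwrite('pics/c8.png',np.vstack([a,b]))
t0=cv2.imread('pics/top0.png');t8=cv2.imread('pics/t8.png')
d=cv2.threshold(cv2.GaussianBlur(cv2.absdiff(t0,t8).max(2),(5,5),0),30,255,0)[1]
print([s[:5].tolist() for s in cv2.connectedComponentsWithStats(d)[2][1:] if s[4]>15])
P=[.6048,-.1868];gx=np.array([.134,-.991]);gy=np.array([.991,.134])
for n,l in (('seat',(.069,0,.0775)),('keeper tip',(.0405,.046,.064)),('piv',(.0405,-.054,.068))):
    w=np.r_[P+l[0]*gx+l[1]*gy,l[2]]; print(n,(proj(c,w)-[210,150])*3.333,(proj(s,w)-[190,160])*3.125+[0,300])
E
```

```text
time: 19.55
ee_pos: [0.6132, -0.1697, 0.203]
tcp_rot: [152.4, 90.0, -19.6]
wrist_force: [1.4, 0.1, 0.1]
opening: 0.0
time: 20.55
ee_pos: [0.4997, -0.4903, 0.2003]
tcp_rot: [-47.9, 89.8, 139.9]
wrist_force: [-0.3, 0.8, -0.4]
opening: 0.0001
time: 21.55
ee_pos: [0.4616, -0.5649, 0.2029]
tcp_rot: [128.2, 90.0, -43.9]
wrist_force: [-0.2, -0.4, -0.2]
opening: 0.0004
[[271, 170, 45, 39, 956], [317, 171, 5, 9, 24], [234, 180, 31, 37, 834], [298, 198, 28, 21, 248], [254, 212, 37, 16, 154], [460, 216, 52, 69, 1642], [237, 221, 14, 8, 64], [279, 220, 13, 4, 26], [460, 290, 11, 14, 59], [365, 301, 147, 83, 7286], [170, 331, 77, 53, 2129], [228, 363, 42, 17, 417], [299, 370, 57, 14, 386], [272, 378, 21, 6, 88]]
seat [[316.7044727  120.33922491]] [[335.42484848 423.34832176]]
keeper tip [[262.85659493  66.09332254]] [[296.35526419 374.87056941]]
piv [[286.64158124 206.32124895]] [[294.26165187 494.40806243]]
```

View pics/c8.png

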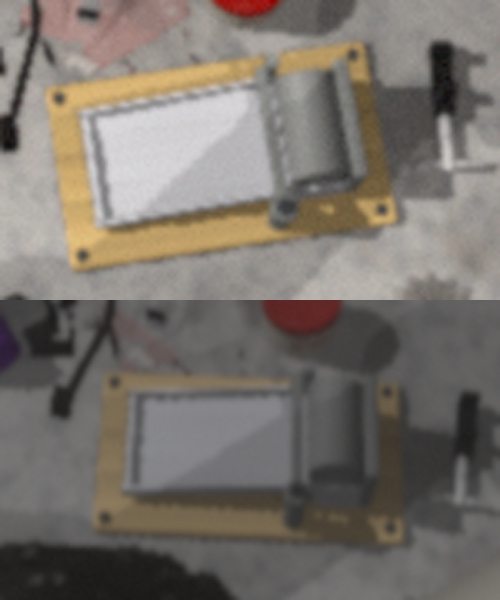

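The view shows the tube seated at about (317,118), matching the predicted seat at (317,120). The keeper lies from its pivot at (285,207) to the catch pin at (265,70), as predicted. The picture changes outside the gutter come only from the arm and its shadow.

```bash
python3 -c "
from workcell import bot
print(bot.job_done())"
```

```text
the job is handed in; nothing more can be done
None
```

The steel tube is in its seat against the stop, the keeper arm is fully across the gutter behind it, and the job was handed in at about 21.6 s.

**Pushing the tube:** My first push was too high on the tube. It jammed at about 25 N sideways and 32 N upward, both below the force limits, so I backed off. I then pushed again with the fingertip 10 mm lower, and the tube went up the slope at under 3 N.

**Closing the keeper:** I swept the keeper in from outside the right wall. The push ended at about 12 N, which I took to be the end stop at the catch pin.

**Last checks:** In the final top and side pictures, the tube and the keeper's ends are within a few millimetres of their computed positions. Comparing the first and last top pictures, I saw no movement of the tub, chain tool, tape, sprocket or look-alikes; the other changes come from the arm and its shadow. The robot finished clear of everything, with no contact force. None of these last checks failed or disagreed.

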